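Set the gas flow lever to its third click and start the purge

TASK

Start a purge at flow step three: push the red cross-bar lever on the white console away from its off end, counting the clicks by feel, and leave it resting in the third click without running on into the fourth. Then press the green start button right down and let it come up again. Only push with the fingers: do not pinch the lever between them, and leave the jars, bottles and other things on the bench where they are.

Things in the scene. Friction and masses are not known exactly. Their poses are not given: they have to be found in the camera images.
- console: White bench console with red ends, 170 (x) by 300 (y) by 70 mm high, fixed on the bench in a different place and turn each time. Origin: centre of its underside; z up. The lever slides on its flat top along the console's +y axis; the green button lies near the +y end.
- flow_lever (a joint): Lever travel along console +y, m: 0 off end (bar centre at console y -75 mm), 0.094 far stop. Starts at 0 to 0.012 on a free run-in (under 1 N). Sprung clicks at 0.030, 0.045, 0.060 (third), 0.075, 0.090, crests half-way between, the first at 0.0225. Leaving a click takes 4 to 8 N; past a crest it snaps on into the next click by itself. Ticks beside the slot mark the clicks, the third green.
- lever_mid (a point): Centre of the lever's red cross-bar, 90 mm long along the console's x, 14 mm thick along its y (travel) and 28 mm tall; it stands 4 to 32 mm above the console top, this point 18 mm above it. Push on its -y side (flow_lever_c1); pressing on that and on its +y side (flow_lever_c2) at once counts as pinching.
- start_button_top (a point): Centre of the top of the round green start button, 32 mm across, on the console at its y = +105 mm. It is pressed straight down.
- start_button (a joint): Travel of the button in m: 0 up, 0.006 fully down, which takes 5 N; it springs back.
- jar_a: Bystander: clear jar with white lid and black knob, 108 mm across, 170 mm tall; origin under its centre.
- jar_b: Bystander: a second such jar.
- steel_pot: Bystander: open steel pot, 120 mm across, 110 mm tall; origin under its centre.
- gas_meter: Bystander: blue hand-held meter lying flat, 130 by 60 by 26 mm; origin under its centre.
- amber_vial: Bystander: amber vial, 26 mm across, 45 mm tall, standing on the console's top near a corner; origin under its centre.
- media_bottle: Bystander: glass bottle with blue cap, 60 mm across, 120 mm tall; origin under its centre.
- dish: Bystander: covered round dish, 94 mm across, 17 mm tall; origin under its centre.

How it is judged (in metres and radians):
On the way, in this order (a step that is already met when the one before it is completed fails the run):
1. the lever rests in the third click (value of joint flow_lever between 0.056 and 0.064 m), for 0.3 s.
2. the start button is pressed right down (value of joint start_button above 0.0045 m), for 0.05 s.
At the end, for the whole second after the job is handed in: The lever rests in its third click (within 3 mm of 0.060) and the start button, after being pressed, is up again (value of joint flow_lever between 0.057 and 0.063 m and value of joint start_button below 0.0015 m); the robot touches nothing.
It fails at once if the lever runs over the crest after the third click (value of joint flow_lever above 0.0685 m).
It fails at once if the start button is pressed before the lever is in the third click (value of joint start_button above 0.003 m and value of joint flow_lever below 0.0535 m).
It fails at once if the lever is pinched between the fingers (contact force between the fingers and flow_lever_c1 above 2 N and contact force between the fingers and flow_lever_c2 above 2 N).
It fails at once if a bystander is moved or lifted (distance of any of jar_a, jar_b, steel_pot, gas_meter, amber_vial, media_bottle, dish from where it was at the start of the episode above 0.02 m).
It also fails if it takes over 64 s, if anything falls off the work surface, if the arm or the gripper's body presses on something with over 40 N, if the wrist force passes 120 N, or if a joint passes its speed limit or range.

ROBOT

A 6-joint arm with a two-finger parallel gripper is mounted at the origin on the work surface. World frame = base frame: x ahead of the robot, y to its left, z up, the work surface at z = 0. Lengths are in m, angles in degrees, forces in N, time in s.
With the tool pointing down it reaches from about 0.3 to 0.75 m from the base axis. Payload 8.5 kg.
Tool frame: the origin (TCP) lies between the finger pads; the fingertips stand 17 mm ahead of it and the grasp point (between the pads) lies 2 mm behind it; z points along the fingers, y is the direction in which the jaws open and shut (so a half turn about z gives the same grasp; the last joint's range is limited). The gripper opens to 85 mm and grips with 20 to 120 N. Pads are 22 mm wide; open, the fingers measure 114 mm over their backs; the gripper's body (76 mm by 85 mm) begins 54 mm behind the grasp point. The pads swing forward as they close: fully open they stand 13 mm farther back than shut.
Start: joints at [51.263, 21.807, 74.336, -0, 83.858, -12.336], TCP at [0.245, 0.493, 0.248] pointing down, gripper open.
Joint ranges: [-178.18, 178.18], [-50.72, 133.34], [12.68, 142.11], [-81.47, 261.47], [9.98, 163.14], [-165.26, 165.26]. Speed limits (degrees/s): [136.94, 136.94, 180, 180, 180, 180].

INTERFACE

Orientations are given as a 3x3 rotation matrix whose columns are the frame's x, y, z axes.
In Python, from rig import readout, eyes, env gives the robot as it stands.
- The arm moves only by the tool arm_command, never from a script. Its argument "rows" is text: rows parted by semicolons, each of 7 numbers parted by spaces: the closure, from 0 (fully open) to 1 (shut), then the shift along the tool's x, y, z in mm, then the turn, a rotation vector about the tool's x, y, z in degrees. In form: grip dx dy dz rx ry rz; .... A call has 1 to 5 rows; each row shifts and turns the commanded pose from where the row before left it, along the tool's axes as they then stand; what a row does not reach is not made up. A row lasts 1/12 s, in which the tool goes at most 41.7 mm and 7.16 degrees, less where a joint would pass 70% of its speed; a pose out of reach is approached as far as the arm can. A call with a gripper value outside its range is refused whole. The fingers move at their own pace and stop on an object; "squeeze" is the grip in N (left out, the last holds). Time passes only in rows, so rows that do not move let the fingers close. It gives the time, the measured TCP pose, the force and the opening at its end, in the units of the state.
- readout.observe(): the state, without advancing time (a new reading comes with each control period).
- eyes.get_image(name): name is "scene" or "side" or "wrist"; returns the picture (480x640x3 uint8, red, green, blue); there is no depth.
- eyes.camera_model(name): a dict with "mtx" (3x3 intrinsics, pixels), "k1" (the pictures are not rectified: a ray, as slopes to the right and down, at radius r is drawn at 1 + k1 r^2 times it, then the intrinsics apply), "view" (4x4, takes a point from world to camera coordinates). Camera axes: x right, y up, looking along -z (the intrinsics and any distortion apply to the point x, -y, -z); pixel columns grow to the right and rows downward; lengths in m; the calibration is good to about 2 mm. A picture is of the moment at which its call begins: read the wrist's pose just before it. camera_model takes no time and is no camera call; for the wrist camera it gives the pose at the moment of the call.
- env.close_job(): hands the job in, once; it reports no verdict.
The state is a dict: "time_s": time; "q": joint angles; "qvel": joint speeds; "joint_efforts": joint torques, N m; "position": TCP position; "tool_rot": TCP orientation; "ft_force": force on the tool from outside, world axes, zero at the start; "wrist_torque": the same for the moment, N m; "grip_width": finger opening in m.
Only numpy, scipy, OpenCV 4.12 (cv2) and the standard library are available. Lean on these libraries where they do the work, as an engineer would, in place of code of your own. Each camera call takes 0.05 s, during which the arm holds its last target. There are 200 camera calls.

## Working session

There is one attempt and no reset: what is moved stays moved. The work goes in short steps, Python scripts to look and compute and a tool call to move; the robot and the scene stay as the last step left them, time stands still between calls to the robot, and variables do not carry over. Pictures are saved under pics/ and viewed, about 8 in all and at most 12, crops included, and the job is handed in when it is done.

Besides the shell and the picture viewer there is one more tool, called after "Call:" by a JSON object that holds its "name" and its "arguments". arm_command: Moves the arm, as the interface text tells. Its arguments: {"type":"object","properties":{"rows":{"type":"string"},"squeeze":{"type":"number"}},"required":["rows"]}

```bash
mkdir -p pics; ls; python3 - <<'E'
from rig import readout, eyes, env
import cv2,numpy as np
s=readout.observe(); print(s['time_s'],s['position'],s['tool_rot'],s['ft_force'],s['grip_width'])
for n in ['scene','side']:
    im=eyes.get_image(n); cv2.imwrite(f'pics/{n}0.png',im[:,:,::-1]); c=eyes.camera_model(n); print(n,c['k1'],np.round(c['mtx'],1).tolist(),np.round(c['view'],3).tolist())
E
```

```text
pics
0.0 [0.2444041  0.49242262 0.24771423] [[-8.95696790e-01  4.44664461e-01 -8.81695823e-04]
 [ 4.44665242e-01  8.95696126e-01 -1.12812538e-03]
 [ 2.88094271e-04 -1.40251776e-03 -9.99998975e-01]] [-0.60397807  0.95586766 -0.05897764] 0.08545022328364718
scene 0.005557548696323455 [[488.1, 0.0, 324.7], [0.0, 488.1, 242.4], [0.0, 0.0, 1.0]] [[-0.84, 0.542, -0.02, 0.461], [-0.403, -0.599, 0.692, 0.162], [0.363, 0.589, 0.722, -1.549], [0.0, 0.0, 0.0, 1.0]]
side -0.11931542790796701 [[533.9, 0.0, 319.0], [0.0, 533.9, 244.9], [0.0, 0.0, 1.0]] [[0.721, -0.693, 0.003, -0.407], [0.467, 0.489, 0.736, -0.311], [-0.512, -0.529, 0.677, -1.113], [0.0, 0.0, 0.0, 1.0]]
```

View pics/scene0.png

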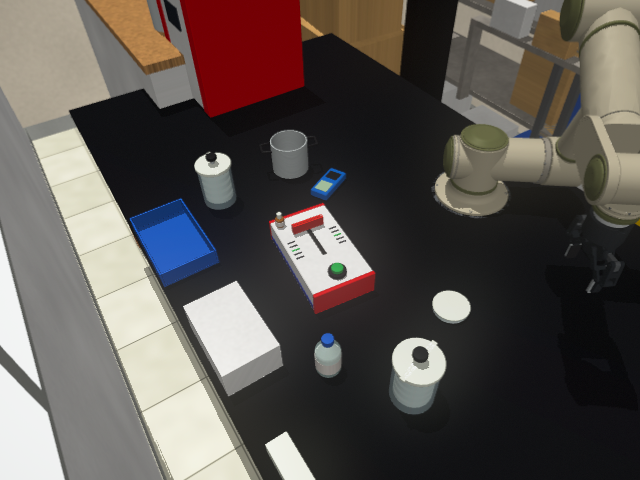

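View pics/side0.png

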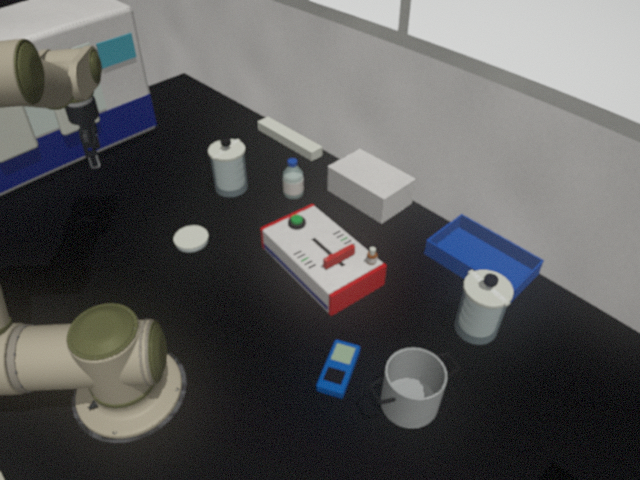

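The scene view shows the white console with its lever at about (308,225) and button at (337,269). In the side view they are at (339,256) and (297,221). The vial stands next to the lever's off end.

```bash
cat > h.py <<'E'
import numpy as np, cv2
def ray(c,uv):
    m=np.array(c['mtx']);V=np.array(c['view']);uv=np.atleast_2d(np.array(uv,float))
    d=np.c_[(uv[:,0]-m[0,2])/m[0,0],(uv[:,1]-m[1,2])/m[1,1]];p=d.copy()
    for _ in range(10): p=d/(1+c['k1']*(p**2).sum(1,keepdims=True))
    D=np.c_[p[:,0],-p[:,1],-np.ones(len(p))]@V[:3,:3]
    return -V[:3,:3].T@V[:3,3],D/np.linalg.norm(D,axis=1,keepdims=True)
def plane(c,uv,z):
    o,D=ray(c,uv); return o+D*((z-o[2])/D[:,2])[:,None]
def tri(c1,u1,c2,u2):
    o1,d1=ray(c1,u1);o2,d2=ray(c2,u2);d1=d1[0];d2=d2[0]
    t=np.linalg.lstsq(np.c_[d1,-d2],o2-o1,rcond=None)[0]
    a=o1+t[0]*d1;b=o2+t[1]*d2; return (a+b)/2,np.linalg.norm(a-b)
def blobs(mask,mn=15):
    n,l,s,c=cv2.connectedComponentsWithStats(mask.astype(np.uint8)); return [(s[i].tolist(),np.round(c[i],1).tolist(),l==i) for i in range(1,n) if s[i,4]>=mn]
E
python3 - <<'E'
from rig import eyes
from h import *
box={'scene':(255,195,390,320),'side':(250,195,400,315)}
for n in box:
    c=eyes.camera_model(n); im=cv2.imread(f'pics/{n}0.png'); x0,y0,x1,y1=box[n]
    roi=np.zeros(im.shape[:2],bool);roi[y0:y1,x0:x1]=1
    h,s,v=[a.astype(int) for a in cv2.split(cv2.cvtColor(im,cv2.COLOR_BGR2HSV))]
    g=roi&(h>45)&(h<85)&(s>100)&(v>40); r=roi&((h<8)|(h>172))&(s>130)&(v>50)
    w=roi&(s<60)&(v>110)
    for nm,m in (('g',g),('r',r),('w',w)):
        for st,ce,mm in blobs(m,8):
            q=np.c_[np.nonzero(mm)[::-1]]
            print(n,nm,st,ce,np.round(plane(c,ce,.07),3),np.round(plane(c,ce,.088),3))
            if nm=='w' and st[4]>1000:
                for p,wd,an in [cv2.minAreaRect(plane(c,q,.07)[:,:2].astype(np.float32)*1000)]: print('rect',p,wd,an)
            if nm=='r':print('   box',cv2.boxPoints(cv2.minAreaRect(q.astype(np.float32))).round(1).tolist())
    cv2.imwrite(f'pics/{n}0c.png',cv2.resize(im[y0:y1,x0:x1],None,fx=4,fy=4,interpolation=2))
E
```

```text
scene g [331, 263, 13, 11, 111] [336.8, 267.9] [[0.562 0.081 0.07 ]] [[0.571 0.094 0.088]]
scene r [283, 203, 42, 15, 108] [303.2, 210.0] [[ 0.52  -0.155  0.07 ]] [[ 0.53  -0.137  0.088]]
   box [[282.6000061035156, 215.8000030517578], [323.20001220703125, 201.8000030517578], [324.0, 204.10000610351562], [283.3999938964844, 218.1999969482422]]
scene r [292, 215, 31, 19, 312] [307.1, 223.8] [[ 0.541 -0.1    0.07 ]] [[ 0.55  -0.084  0.088]]
   box [[290.6000061035156, 224.39999389648438], [321.0, 213.39999389648438], [324.5, 222.6999969482422], [294.0, 233.8000030517578]]
scene r [269, 219, 7, 8, 23] [271.3, 221.4] [[ 0.619 -0.165  0.07 ]] [[ 0.627 -0.147  0.088]]
   box [[266.5, 223.5], [272.5, 217.5], [275.0, 220.0], [269.0, 226.0]]
scene r [313, 271, 63, 43, 1231] [343.6, 292.0] [[0.592 0.154 0.07 ]] [[0.6   0.166 0.088]]
   box [[307.70001220703125, 296.29998779296875], [373.79998779296875, 269.8999938964844], [380.79998779296875, 287.5], [314.79998779296875, 313.8999938964844]]
scene w [270, 206, 103, 98, 4417] [318.0, 251.4] [[0.572 0.005 0.07 ]] [[0.58  0.02  0.088]]
rect (566.3
[... 896 characters left out ...]
1] [357.2, 289.4] [[ 0.518 -0.176  0.07 ]] [[ 0.505 -0.187  0.088]]
   box [[320.5, 299.5], [384.70001220703125, 261.79998779296875], [394.6000061035156, 278.6000061035156], [330.3999938964844, 316.29998779296875]]
side w [289, 195, 11, 3, 22] [294.0, 195.6] [[0.651 0.191 0.07 ]] [[0.635 0.173 0.088]]
side w [337, 195, 63, 28, 1056] [375.2, 204.8] [[0.785 0.006 0.07 ]] [[ 0.767 -0.009  0.088]]
rect (763.2462158203125, 6.239959716796875) (118.24059295654297, 175.39077758789062) 46.55341339111328
side w [263, 206, 120, 100, 5290] [318.6, 251.6] [[ 0.542 -0.022  0.07 ]] [[ 0.529 -0.036  0.088]]
rect (558.0669555664062, -21.866867065429688) (308.68988037109375, 214.3946533203125) 83.660888671875
```

Call:
{"name": "arm_command", "arguments": {"rows": "1 -32 -24.6 0 0 0 0; 1 -32 -24.6 0 0 0 0; 1 -32 -24.6 0 0 0 0; 1 -32 -24.6 0 0 0 0; 1 -32 -24.6 0 0 0 0", "squeeze": 20}}

```text
time_s: 0.52
position: [0.3333, 0.3096, 0.2481]
tool_rot: [[-0.896, 0.444, -0.0], [0.444, 0.896, -0.0], [0.0, -0.0, -1.0]]
ft_force: [1.0, 0.8, -0.0]
grip_width: 0.0256
```

Call:
{"name": "arm_command", "arguments": {"rows": "1 -32 -24.6 0 0 0 0; 1 -32 -24.6 0 0 0 0; 1 -32 -24.6 0 0 0 0; 1 -32 -24.6 0 0 0 0; 1 -32 -24.6 0 0 0 0"}}

```text
time_s: 0.93
position: [0.422, 0.1281, 0.2483]
tool_rot: [[-0.896, 0.445, -0.0], [0.445, 0.896, 0.0], [0.0, -0.0, -1.0]]
ft_force: [0.8, 0.8, -0.3]
grip_width: -0.0002
```

Call:
{"name": "arm_command", "arguments": {"rows": "1 -32 -24.6 0 0 0 0; 1 -32 -24.6 0 0 0 0; 1 -32 -24.6 0 0 0 0; 1 -32 -24.6 0 0 0 0; 1 -32 -24.6 0 0 0 0"}}

```text
time_s: 1.35
position: [0.5107, -0.0534, 0.2481]
tool_rot: [[-0.896, 0.445, -0.001], [0.445, 0.896, 0.0], [0.001, 0.0, -1.0]]
ft_force: [0.3, 0.9, 0.3]
grip_width: -0.0
```

Call:
{"name": "arm_command", "arguments": {"rows": "1 0 0 0 0 0 7; 1 0 0 0 0 0 7; 1 0 0 0 0 0 7; 1 0 0 0 0 0 7; 1 0 0 0 0 0 7"}}

```text
time_s: 1.77
position: [0.5103, -0.0515, 0.2479]
tool_rot: [[-0.473, 0.881, -0.001], [0.881, 0.473, 0.0], [0.001, -0.001, -1.0]]
ft_force: [-0.3, 0.0, -0.1]
grip_width: 0.0006
```

Call:
{"name": "arm_command", "arguments": {"rows": "1 0 0 0 0 0 7; 1 0 0 0 0 0 7; 1 0 0 0 0 0 7; 1 0 0 0 0 0 7; 1 0 0 0 0 0 7"}}

```text
time_s: 2.18
position: [0.5103, -0.0513, 0.248]
tool_rot: [[0.117, 0.993, -0.001], [0.993, -0.117, 0.0], [0.0, -0.001, -1.0]]
ft_force: [-0.8, 0.5, 0.2]
grip_width: -0.0004
```

```bash
python3 - <<'E'
from rig import readout, eyes
from h import *
c=eyes.camera_model('wrist'); im=eyes.get_image('wrist')
cv2.imwrite('pics/w1.png',im[:,:,::-1]); import pickle; pickle.dump(c,open('w1.pkl','wb')); V=np.array(c['view']); print(-V[:3,:3].T@V[:3,3],c['k1'],np.round(c['mtx'],0).tolist(),np.round(V,3).tolist())
E
```

```text
[0.51834496 0.01720801 0.37326795] -0.0074225019334903 [[373.0, 0.0, 326.0], [0.0, 373.0, 241.0], [0.0, 0.0, 1.0]] [[0.993, -0.118, -0.001, -0.512], [0.113, 0.955, -0.275, 0.028], [0.034, 0.273, 0.961, -0.381], [0.0, 0.0, 0.0, 1.0]]
```

View pics/w1.png

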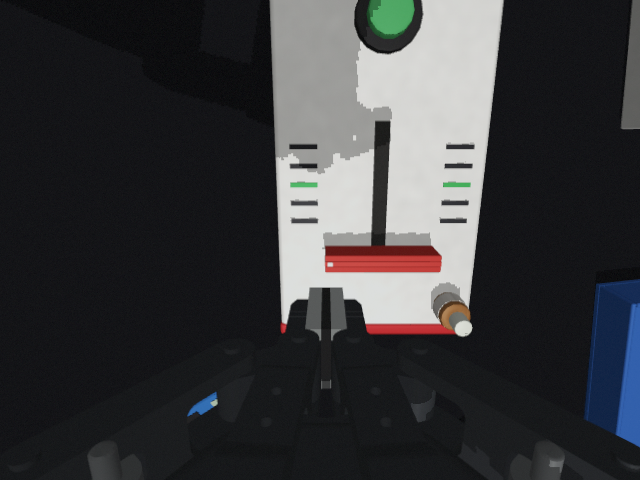

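The wrist view, taken from above, shows the console upright in the picture. The green ticks are at rows ~184, the bar top is the bright red strip at rows 256–272, the button is at (390,15) and the vial is at (455,315), to the right of my fingers.

```bash
python3 - <<'E'
from h import *
import pickle; c=pickle.load(open('w1.pkl','rb')); im=cv2.imread('pics/w1.png')
h,s,v=[a.astype(int) for a in cv2.split(cv2.cvtColor(im,cv2.COLOR_BGR2HSV))]
g=(h>45)&(h<85)&(s>100)&(v>60); g[:100]=0
T=[plane(c,b[1],.0705)[0] for b in blobs(g,20)]; T.sort(key=lambda p:p[0]); print('ticks',np.round(T,4))
gt=T[1]-T[0]; ex=gt[:2]/np.linalg.norm(gt[:2]); ey=np.array([-ex[1],ex[0]]); print('ex',ex,'yaw',np.degrees(np.arctan2(ex[1],ex[0])))
mid=(T[0]+T[1])[:2]/2; O=mid+0.015*ey; print('origin from ticks',O)
r=((h<8)|(h>172))&(s>130); r[:240]=0;r[290:]=0
br=r&(v>150); 
for st,ce,mm in blobs(br,100):
    q=np.c_[np.nonzero(mm)[::-1]]; P=plane(c,q,.102)[:,:2]-O
    X,Y=P@ex,P@ey; print('bar top console x',np.percentile(X,[1,99]),'y',np.percentile(Y,[1,50,99]),st)
for e in (c['view'],): pass
B=blobs((h>45)&(h<85)&(s>100)&(v>60)&(np.arange(480)[:,None]<100),100)
for b in B: P=plane(c,b[1],.086)[0,:2]; print('button',b[0],P,(P-O)@ex,(P-O)@ey)
vv=plane(c,[462,328],.115)[0]; print('vial',(vv[:2]-O)@ex,(vv[:2]-O)@ey)
t=np.array([.546,-.125]); 
for y in (-.125,-.115,): print(y, O+ey*y)
E
```

```text
ticks [[ 0.4955 -0.0196  0.0705]
 [ 0.6182 -0.0341  0.0705]]
ex [ 0.99309765 -0.11729049] yaw -6.7357544814957215
origin from ticks [ 0.55861529 -0.0119628 ]
bar top console x [-0.04354892  0.04354802] y [-0.07776984 -0.07121077 -0.06552694] [325, 256, 116, 16, 1809]
button [367, 0, 48, 39, 1537] [0.57076015 0.08907414] 0.00021035427001635552 0.10176402278965585
vial 0.061580258646068316 -0.1198245536517869
-0.125 [ 0.54395398 -0.13610001]
-0.115 [ 0.54512689 -0.12616903]
```

Call:
{"name": "arm_command", "arguments": {"rows": "1 -40 17.5 0 0 0 0; 1 -40 17.5 0 0 0 0; 1 0 0 35 0 0 0; 1 0 0 35 0 0 0; 1 0 0 30 0 0 0"}}

```text
time_s: 2.65
position: [0.5346, -0.1314, 0.1462]
tool_rot: [[0.11, 0.994, -0.001], [0.994, -0.11, 0.001], [0.0, -0.001, -1.0]]
ft_force: [0.4, -0.5, -1.0]
grip_width: 0.0002
```

Call:
{"name": "arm_command", "arguments": {"rows": "1 0 0 20 0 0 0; 1 0 0 15 0 0 0; 1 0 0 10 0 0 0; 1 0 0 0 0 0 0; 1 0 0 0 0 0 0"}}

```text
time_s: 3.07
position: [0.5352, -0.131, 0.1035]
tool_rot: [[0.11, 0.994, -0.0], [0.994, -0.11, 0.0], [0.0, -0.0, -1.0]]
ft_force: [-0.6, -0.5, 0.0]
grip_width: -0.0001
```

```bash
python3 - <<'E'
from rig import readout, eyes
from h import *
s=readout.observe(); print(s['position'],s['ft_force'])
im=eyes.get_image('side'); cv2.imwrite('pics/s2.png',cv2.resize(im[180:330,240:440,::-1],None,fx=4,fy=4))
E
```

```text
[ 0.53522631 -0.13098514  0.10348897] [-0.58445505 -0.47605681  0.0134663 ]
```

View pics/s2.png

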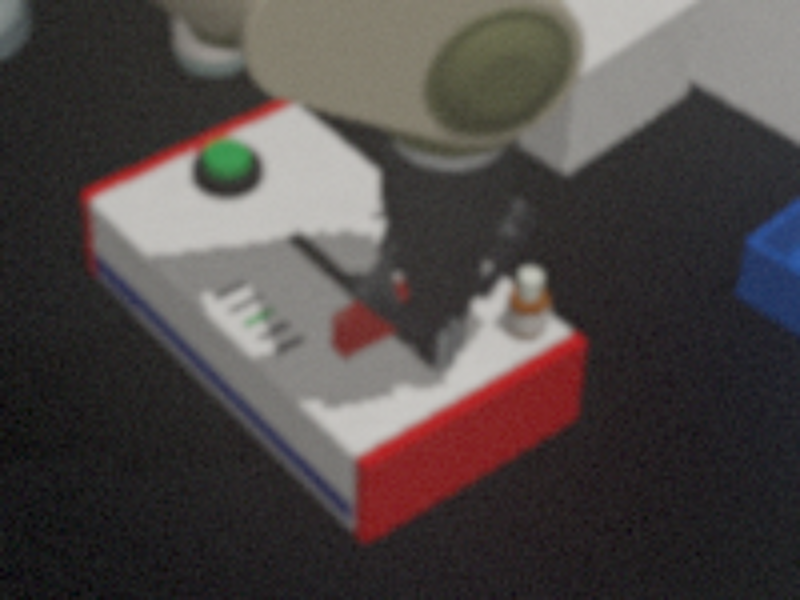

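The fingers stand behind the bar and clear of the vial. I'll advance until the clicks can be felt.

Call:
{"name": "arm_command", "arguments": {"rows": "1 10 0 0 0 0 0; 1 10 0 0 0 0 0; 1 6 0 0 0 0 0; 1 2 0 0 0 0 0; 1 2 0 0 0 0 0"}}

```text
time_s: 3.53
position: [0.5386, -0.1003, 0.1036]
tool_rot: [[0.11, 0.994, 0.0], [0.994, -0.11, -0.0], [-0.0, 0.0, -1.0]]
ft_force: [0.2, -0.1, 0.4]
grip_width: -0.0001
```

Call:
{"name": "arm_command", "arguments": {"rows": "1 1 0 0 0 0 0; 1 1 0 0 0 0 0; 1 1 0 0 0 0 0; 1 1 0 0 0 0 0; 1 1 0 0 0 0 0"}}

```text
time_s: 3.95
position: [0.539, -0.0963, 0.1033]
tool_rot: [[0.112, 0.994, 0.0], [0.994, -0.112, -0.0], [-0.0, 0.0, -1.0]]
ft_force: [0.5, -0.5, 0.7]
grip_width: -0.0001
```

Call:
{"name": "arm_command", "arguments": {"rows": "1 1 0 0 0 0 0; 1 1 0 0 0 0 0; 1 1 0 0 0 0 0; 1 1 0 0 0 0 0; 1 1 0 0 0 0 0"}}

```text
time_s: 4.37
position: [0.5396, -0.0911, 0.1033]
tool_rot: [[0.111, 0.994, 0.0], [0.994, -0.111, 0.0], [0.0, 0.0, -1.0]]
ft_force: [0.4, -1.1, -0.3]
grip_width: -0.0002
```

Call:
{"name": "arm_command", "arguments": {"rows": "1 1 0 0 0 0 0; 1 1 0 0 0 0 0; 1 0 0 0 0 0 0"}}

```text
time_s: 4.62
position: [0.5397, -0.089, 0.1033]
tool_rot: [[0.111, 0.994, -0.0], [0.994, -0.111, 0.0], [0.0, -0.0, -1.0]]
ft_force: [-0.4, -0.1, 0.8]
grip_width: -0.0004
```

Call:
{"name": "arm_command", "arguments": {"rows": "1 1 0 0 0 0 0; 1 1 0 0 0 0 0; 1 0 0 0 0 0 0"}}

```text
time_s: 4.87
position: [0.5399, -0.0873, 0.1033]
tool_rot: [[0.111, 0.994, -0.0], [0.994, -0.111, -0.001], [-0.001, -0.0, -1.0]]
ft_force: [-0.9, -1.8, 0.9]
grip_width: 0.0001
```

Call:
{"name": "arm_command", "arguments": {"rows": "1 1 0 0 0 0 0; 1 1 0 0 0 0 0; 1 0 0 0 0 0 0"}}

```text
time_s: 5.12
position: [0.5401, -0.0855, 0.1033]
tool_rot: [[0.112, 0.994, -0.0], [0.994, -0.112, -0.001], [-0.001, -0.0, -1.0]]
ft_force: [-1.2, -2.4, -0.3]
grip_width: -0.0001
```

Call:
{"name": "arm_command", "arguments": {"rows": "1 1 0 0 0 0 0; 1 1 0 0 0 0 0; 1 0 0 0 0 0 0"}}

```text
time_s: 5.37
position: [0.5404, -0.0829, 0.1033]
tool_rot: [[0.111, 0.994, 0.0], [0.994, -0.111, 0.0], [0.0, -0.0, -1.0]]
ft_force: [-0.5, -1.4, -0.0]
grip_width: -0.0003
```

Call:
{"name": "arm_command", "arguments": {"rows": "1 1 0 0 0 0 0; 1 1 0 0 0 0 0; 1 0 0 0 0 0 0"}}

```text
time_s: 5.62
position: [0.5407, -0.0808, 0.1033]
tool_rot: [[0.111, 0.994, 0.0], [0.994, -0.111, 0.001], [0.001, -0.0, -1.0]]
ft_force: [-0.8, 0.0, -0.2]
grip_width: -0.0001
```

The first click came where predicted: the force peaked at 2.4 N near y=-0.0855, then dropped. Next is the second click.

Call:
{"name": "arm_command", "arguments": {"rows": "1 1 0 0 0 0 0; 1 1 0 0 0 0 0; 1 1 0 0 0 0 0; 1 1 0 0 0 0 0; 1 0 0 0 0 0 0"}}

```text
time_s: 6.03
position: [0.5411, -0.077, 0.1033]
tool_rot: [[0.111, 0.994, 0.0], [0.994, -0.111, 0.0], [0.0, -0.0, -1.0]]
ft_force: [-0.1, -0.6, -0.0]
grip_width: -0.0
```

Call:
{"name": "arm_command", "arguments": {"rows": "1 1 0 0 0 0 0; 1 1 0 0 0 0 0; 1 0 0 0 0 0 0"}}

```text
time_s: 6.28
position: [0.5413, -0.0751, 0.1033]
tool_rot: [[0.111, 0.994, 0.0], [0.994, -0.111, 0.0], [0.0, 0.0, -1.0]]
ft_force: [-0.5, 0.4, -0.9]
grip_width: -0.0001
```

Call:
{"name": "arm_command", "arguments": {"rows": "1 1 0 0 0 0 0; 1 0 0 0 0 0 0"}}

```text
time_s: 6.45
position: [0.5414, -0.0742, 0.1033]
tool_rot: [[0.111, 0.994, -0.0], [0.994, -0.111, 0.0], [0.0, -0.0, -1.0]]
ft_force: [0.8, -0.5, -0.1]
grip_width: -0.0002
```

Call:
{"name": "arm_command", "arguments": {"rows": "1 1 0 0 0 0 0; 1 0 0 0 0 0 0"}}

```text
time_s: 6.62
position: [0.5416, -0.0732, 0.1033]
tool_rot: [[0.111, 0.994, -0.0], [0.994, -0.111, 0.0], [0.0, -0.0, -1.0]]
ft_force: [-0.1, 0.3, 0.1]
grip_width: 0.0002
```

Call:
{"name": "arm_command", "arguments": {"rows": "1 1 0 0 0 0 0; 1 0 0 0 0 0 0"}}

```text
time_s: 6.78
position: [0.5417, -0.0724, 0.1033]
tool_rot: [[0.111, 0.994, 0.0], [0.994, -0.111, -0.0], [-0.0, 0.0, -1.0]]
ft_force: [0.3, 0.7, -0.6]
grip_width: 0.0001
```

Call:
{"name": "arm_command", "arguments": {"rows": "1 1 0 0 0 0 0; 1 0 0 0 0 0 0"}}

```text
time_s: 6.95
position: [0.5418, -0.0718, 0.1034]
tool_rot: [[0.111, 0.994, -0.0], [0.994, -0.111, -0.001], [-0.001, 0.0, -1.0]]
ft_force: [-0.4, -4.3, 0.2]
grip_width: -0.0001
```

Call:
{"name": "arm_command", "arguments": {"rows": "1 1 0 0 0 0 0; 1 0 0 0 0 0 0"}}

```text
time_s: 7.12
position: [0.5419, -0.0706, 0.1034]
tool_rot: [[0.112, 0.994, -0.0], [0.994, -0.112, -0.001], [-0.001, 0.0, -1.0]]
ft_force: [-0.9, -4.6, -0.1]
grip_width: -0.0001
```

Call:
{"name": "arm_command", "arguments": {"rows": "1 1 0 0 0 0 0; 1 0 0 0 0 0 0"}}

```text
time_s: 7.28
position: [0.542, -0.0692, 0.1033]
tool_rot: [[0.112, 0.994, 0.0], [0.994, -0.112, 0.0], [0.0, 0.0, -1.0]]
ft_force: [-0.4, -2.7, -0.0]
grip_width: -0.0002
```

Call:
{"name": "arm_command", "arguments": {"rows": "1 1 0 0 0 0 0; 1 0 0 0 0 0 0"}}

```text
time_s: 7.45
position: [0.5422, -0.068, 0.1034]
tool_rot: [[0.111, 0.994, 0.0], [0.994, -0.111, 0.0], [0.0, 0.0, -1.0]]
ft_force: [-1.2, -3.0, 0.9]
grip_width: -0.0002
```

Call:
{"name": "arm_command", "arguments": {"rows": "1 1 0 0 0 0 0; 1 0 0 0 0 0 0"}}

```text
time_s: 7.62
position: [0.5423, -0.067, 0.1033]
tool_rot: [[0.111, 0.994, 0.0], [0.994, -0.111, 0.0], [0.0, 0.0, -1.0]]
ft_force: [0.9, -0.8, 0.5]
grip_width: 0.0
```

Call:
{"name": "arm_command", "arguments": {"rows": "1 1 0 0 0 0 0; 1 0 0 0 0 0 0"}}

```text
time_s: 7.78
position: [0.5424, -0.066, 0.1033]
tool_rot: [[0.111, 0.994, 0.0], [0.994, -0.111, 0.0], [0.0, 0.0, -1.0]]
ft_force: [-0.3, -0.3, 0.3]
grip_width: -0.0002
```

Call:
{"name": "arm_command", "arguments": {"rows": "1 1 0 0 0 0 0; 1 0 0 0 0 0 0"}}

```text
time_s: 7.95
position: [0.5424, -0.065, 0.1033]
tool_rot: [[0.111, 0.994, -0.0], [0.994, -0.111, 0.0], [0.0, -0.0, -1.0]]
ft_force: [-0.6, 0.0, 0.2]
grip_width: -0.0001
```

Call:
{"name": "arm_command", "arguments": {"rows": "1 1 0 0 0 0 0; 1 1 0 0 0 0 0; 1 1 0 0 0 0 0; 1 1 0 0 0 0 0; 1 0 0 0 0 0 0"}}

```text
time_s: 8.37
position: [0.5429, -0.0611, 0.1033]
tool_rot: [[0.111, 0.994, -0.0], [0.994, -0.111, 0.0], [0.0, -0.0, -1.0]]
ft_force: [-0.3, -1.0, -0.4]
grip_width: -0.0002
```

Call:
{"name": "arm_command", "arguments": {"rows": "1 1 0 0 0 0 0; 1 0 0 0 0 0 0"}}

```text
time_s: 8.53
position: [0.543, -0.0602, 0.1033]
tool_rot: [[0.111, 0.994, -0.0], [0.994, -0.111, 0.0], [0.0, -0.0, -1.0]]
ft_force: [0.1, -0.7, 0.1]
grip_width: 0.0003
```

Call:
{"name": "arm_command", "arguments": {"rows": "1 1 0 0 0 0 0; 1 0 0 0 0 0 0"}}

```text
time_s: 8.7
position: [0.5431, -0.0593, 0.1033]
tool_rot: [[0.112, 0.994, -0.0], [0.994, -0.112, 0.0], [0.0, -0.0, -1.0]]
ft_force: [0.9, -0.4, -0.3]
grip_width: -0.0001
```

Call:
{"name": "arm_command", "arguments": {"rows": "1 1 0 0 0 0 0; 1 0 0 0 0 0 0"}}

```text
time_s: 8.87
position: [0.5432, -0.0583, 0.1033]
tool_rot: [[0.111, 0.994, 0.0], [0.994, -0.111, 0.0], [0.0, 0.0, -1.0]]
ft_force: [-0.1, 0.1, 0.1]
grip_width: 0.0001
```

Call:
{"name": "arm_command", "arguments": {"rows": "1 1 0 0 0 0 0; 1 0 0 0 0 0 0"}}

```text
time_s: 9.03
position: [0.5434, -0.0575, 0.1033]
tool_rot: [[0.111, 0.994, -0.0], [0.994, -0.111, -0.0], [-0.0, 0.0, -1.0]]
ft_force: [-0.4, -1.3, -0.1]
grip_width: -0.0001
```

Call:
{"name": "arm_command", "arguments": {"rows": "1 1 0 0 0 0 0; 1 0 0 0 0 0 0"}}

```text
time_s: 9.2
position: [0.5434, -0.0569, 0.1034]
tool_rot: [[0.111, 0.994, -0.0], [0.994, -0.111, -0.001], [-0.001, 0.0, -1.0]]
ft_force: [-1.5, -3.4, -0.6]
grip_width: -0.0002
```

Contact with the second click came exactly 15 mm after the first, so the crest after it lies near y=-0.0505.

Call:
{"name": "arm_command", "arguments": {"rows": "1 1 0 0 0 0 0; 1 0 0 0 0 0 0"}}

```text
time_s: 9.37
position: [0.5436, -0.0557, 0.1033]
tool_rot: [[0.112, 0.994, -0.0], [0.994, -0.112, -0.001], [-0.001, 0.0, -1.0]]
ft_force: [-0.9, -4.0, -0.8]
grip_width: -0.0001
```

Call:
{"name": "arm_command", "arguments": {"rows": "1 1 0 0 0 0 0; 1 0 0 0 0 0 0"}}

```text
time_s: 9.53
position: [0.5437, -0.0543, 0.1033]
tool_rot: [[0.112, 0.994, 0.0], [0.994, -0.112, 0.0], [0.0, 0.0, -1.0]]
ft_force: [-1.0, -2.8, 0.5]
grip_width: -0.0003
```

Call:
{"name": "arm_command", "arguments": {"rows": "1 1 0 0 0 0 0; 1 0 0 0 0 0 0"}}

```text
time_s: 9.7
position: [0.5438, -0.0531, 0.1033]
tool_rot: [[0.111, 0.994, 0.0], [0.994, -0.111, 0.0], [0.0, 0.0, -1.0]]
ft_force: [-0.3, -2.2, -0.6]
grip_width: -0.0001
```

Call:
{"name": "arm_command", "arguments": {"rows": "1 1 0 0 0 0 0; 1 0 0 0 0 0 0"}}

```text
time_s: 9.87
position: [0.544, -0.0521, 0.1033]
tool_rot: [[0.111, 0.994, 0.0], [0.994, -0.111, 0.0], [0.0, 0.0, -1.0]]
ft_force: [-0.2, -1.5, 0.0]
grip_width: -0.0
```

Call:
{"name": "arm_command", "arguments": {"rows": "1 1 0 0 0 0 0; 1 0 0 0 0 0 0"}}

```text
time_s: 10.03
position: [0.5441, -0.0511, 0.1033]
tool_rot: [[0.111, 0.994, 0.0], [0.994, -0.111, 0.0], [0.0, 0.0, -1.0]]
ft_force: [0.4, -0.2, -0.2]
grip_width: 0.0001
```

Call:
{"name": "arm_command", "arguments": {"rows": "1 1 0 0 0 0 0; 1 0 0 0 0 0 0"}}

```text
time_s: 10.2
position: [0.5441, -0.0501, 0.1033]
tool_rot: [[0.111, 0.994, -0.0], [0.994, -0.111, 0.0], [0.0, -0.0, -1.0]]
ft_force: [0.7, 0.3, 0.0]
grip_width: 0.0003
```

Call:
{"name": "arm_command", "arguments": {"rows": "1 1 0 0 0 0 0; 1 0 0 0 0 0 0"}}

```text
time_s: 10.37
position: [0.5442, -0.0491, 0.1033]
tool_rot: [[0.111, 0.994, -0.0], [0.994, -0.111, 0.0], [0.0, -0.0, -1.0]]
ft_force: [0.3, -0.0, -0.7]
grip_width: 0.0
```

Call:
{"name": "arm_command", "arguments": {"rows": "1 1 0 0 0 0 0; 1 0 0 0 0 0 0; 1 -15 0 0 0 0 0; 1 -10 0 0 0 0 0; 1 0 0 -20 0 0 0"}}

```text
time_s: 10.78
position: [0.5401, -0.0745, 0.1207]
tool_rot: [[0.113, 0.994, -0.006], [0.994, -0.113, 0.002], [0.001, -0.006, -1.0]]
ft_force: [-0.6, -0.1, -1.1]
grip_width: -0.0
```

Call:
{"name": "arm_command", "arguments": {"rows": "1 0 0 -35 0 0 0; 1 0 0 -35 0 0 0; 1 0 0 -35 0 0 0; 1 0 0 0 0 0 0; 1 0 0 0 0 0 0"}}

```text
time_s: 11.2
position: [0.542, -0.0737, 0.23]
tool_rot: [[0.112, 0.994, 0.004], [0.994, -0.112, -0.001], [-0.001, 0.004, -1.0]]
ft_force: [0.4, -0.5, -0.8]
grip_width: 0.0
```

```bash
python3 - <<'E'
from rig import readout, eyes
from h import *
s=readout.observe(); print(s['position'],s['ft_force'])
c=eyes.camera_model('wrist'); im=eyes.get_image('wrist')[:,:,::-1].copy(); cv2.imwrite('pics/w2.png',im)
h,s,v=[a.astype(int) for a in cv2.split(cv2.cvtColor(im,cv2.COLOR_BGR2HSV))]
g=(h>45)&(h<85)&(s>100)&(v>40)
B=blobs(g,20)
for b in B: print('green',b[0],b[1],plane(c,b[1],.0705)[0])
O=np.array([.5586,-.0120]);ex=np.array([.9931,-.1173]);ey=np.array([.1173,.9931])
r=((h<8)|(h>172))&(s>130)&(v>60)
for st,ce,mm in blobs(r,150):
    q=np.c_[np.nonzero(mm&(v>150))[::-1]]
    if len(q)<50: continue
    P=plane(c,q,.102)[:,:2]-O; print('red',st,'x',np.percentile(P@ex,[1,99]),'y',np.percentile(P@ey,[1,50,99]))
big=max(B,key=lambda b:b[0][4]); 
for z in (.08,.088): P=plane(c,big[1],z)[0,:2]; print('button',z,P,(P-O)@ex,(P-O)@ey)
E
```

```text
[ 0.54199841 -0.0737254   0.22997825] [ 0.4282359  -0.53682737 -0.79360532]
green [242, 160, 29, 5, 137] [255.9, 162.1] [ 0.49586894 -0.01955984  0.0705    ]
green [407, 161, 29, 5, 139] [421.2, 163.0] [ 0.61899445 -0.03414331  0.0705    ]
red [274, 154, 133, 23, 2850] x [0.01361583 0.04452001] y [-0.02135312 -0.01861357 -0.00875159]
red [235, 312, 54, 14, 581] x [-0.07593733 -0.03844024] y [-0.13253498 -0.12836658 -0.12492465]
red [363, 315, 56, 11, 542] x [0.02086913 0.0595695 ] y [-0.13221416 -0.12880434 -0.12463811]
button 0.08 [ 0.61666265 -0.03317053] 0.06014532200220635 -0.014213705750914074
button 0.088 [ 0.61469903 -0.03235135] 0.05809916291151946 -0.013630505663174398
```

View pics/w2.png

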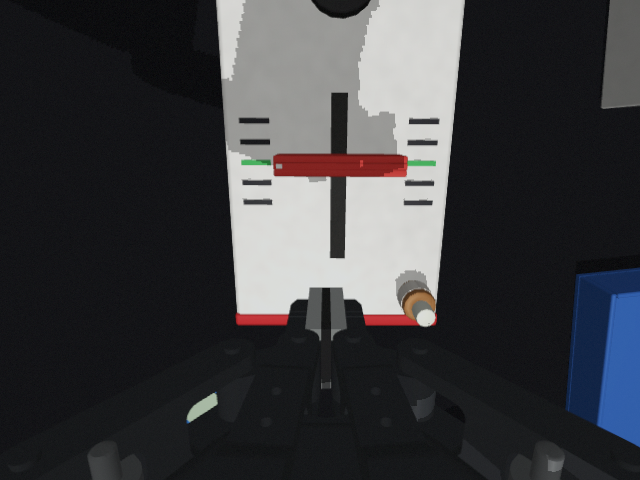

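The bar top sits in line with the green ticks (rows 154–177 against 162). Its centre is at console y ≈ -15.1 mm, so q ≈ 0.060 and the lever is in the third click. Now the button.

Call:
{"name": "arm_command", "arguments": {"rows": "1 33.6 2 0 0 0 0; 1 33.6 2 0 0 0 0; 1 33.6 2 0 0 0 0; 1 33.6 2 0 0 0 0; 1 33.6 2 0 0 0 0"}}

```text
time_s: 11.67
position: [0.5698, 0.094, 0.2265]
tool_rot: [[0.112, 0.994, -0.003], [0.994, -0.112, 0.0], [-0.0, -0.003, -1.0]]
ft_force: [1.2, -0.1, 0.3]
grip_width: -0.0003
```

Call:
{"name": "arm_command", "arguments": {"rows": "1 0 0 35 0 0 0; 1 0 0 35 0 0 0; 1 0 0 25 0 0 0; 1 0 0 0 0 0 0; 1 0 0 0 0 0 0"}}

```text
time_s: 12.08
position: [0.5696, 0.0924, 0.1319]
tool_rot: [[0.112, 0.994, -0.004], [0.994, -0.112, 0.0], [-0.0, -0.004, -1.0]]
ft_force: [-0.1, -0.2, 0.5]
grip_width: -0.0002
```

Call:
{"name": "arm_command", "arguments": {"rows": "1 0 0 5 0 0 0; 1 0 0 5 0 0 0; 1 0 0 5 0 0 0; 1 0 0 5 0 0 0; 1 0 0 0 0 0 0"}}

```text
time_s: 12.5
position: [0.5699, 0.0925, 0.1127]
tool_rot: [[0.112, 0.994, -0.001], [0.994, -0.112, 0.0], [-0.0, -0.001, -1.0]]
ft_force: [0.0, -0.1, -0.1]
grip_width: 0.0
```

Call:
{"name": "arm_command", "arguments": {"rows": "1 0 0 1 0 0 0; 1 0 0 1 0 0 0; 1 0 0 0 0 0 0"}}

```text
time_s: 12.75
position: [0.5703, 0.0926, 0.1114]
tool_rot: [[0.111, 0.994, 0.0], [0.994, -0.111, 0.0], [0.0, 0.0, -1.0]]
ft_force: [0.7, -0.5, 0.0]
grip_width: 0.0001
```

Call:
{"name": "arm_command", "arguments": {"rows": "1 0 0 1 0 0 0; 1 0 0 1 0 0 0; 1 0 0 0 0 0 0"}}

```text
time_s: 13.0
position: [0.5702, 0.0926, 0.1092]
tool_rot: [[0.111, 0.994, -0.0], [0.994, -0.111, 0.0], [0.0, -0.0, -1.0]]
ft_force: [-0.3, 0.3, -0.8]
grip_width: 0.0001
```

Call:
{"name": "arm_command", "arguments": {"rows": "1 0 0 1 0 0 0; 1 0 0 1 0 0 0; 1 0 0 0 0 0 0"}}

```text
time_s: 13.25
position: [0.5703, 0.0925, 0.1074]
tool_rot: [[0.112, 0.994, 0.0], [0.994, -0.112, -0.0], [0.0, 0.0, -1.0]]
ft_force: [0.6, 0.3, 2.8]
grip_width: 0.0004
```

Call:
{"name": "arm_command", "arguments": {"rows": "1 0 0 1 0 0 0; 1 0 0 1 0 0 0; 1 0 0 0 0 0 0"}}

```text
time_s: 13.5
position: [0.5703, 0.0925, 0.1053]
tool_rot: [[0.111, 0.994, 0.0], [0.994, -0.111, -0.0], [-0.0, 0.0, -1.0]]
ft_force: [-1.1, 1.2, 3.2]
grip_width: -0.0001
```

Call:
{"name": "arm_command", "arguments": {"rows": "1 0 0 1 0 0 0; 1 0 0 1 0 0 0; 1 0 0 0 0 0 0"}}

```text
time_s: 13.75
position: [0.5703, 0.0925, 0.1033]
tool_rot: [[0.112, 0.994, 0.0], [0.994, -0.112, 0.0], [0.0, 0.0, -1.0]]
ft_force: [-2.2, 0.1, 5.0]
grip_width: -0.0003
```

Call:
{"name": "arm_command", "arguments": {"rows": "1 0 0 1 0 0 0; 1 0 0 0 0 0 0"}}

```text
time_s: 13.92
position: [0.5703, 0.0925, 0.103]
tool_rot: [[0.111, 0.994, 0.001], [0.994, -0.111, -0.0], [-0.0, 0.001, -1.0]]
ft_force: [-3.2, 0.9, 8.6]
grip_width: 0.0002
```

Call:
{"name": "arm_command", "arguments": {"rows": "1 0 0 1 0 0 0; 1 0 0 0 0 0 0"}}

```text
time_s: 14.08
position: [0.5703, 0.0926, 0.1029]
tool_rot: [[0.111, 0.994, 0.001], [0.994, -0.111, -0.0], [-0.0, 0.001, -1.0]]
ft_force: [-5.7, -0.8, 15.4]
grip_width: 0.0001
```

The button bottomed out: 5 N at z=0.1033, then the force climbs with no more travel. I'll lift off and check.

Call:
{"name": "arm_command", "arguments": {"rows": "1 0 0 0 0 0 0; 1 0 0 -5 0 0 0; 1 0 0 -10 0 0 0; 1 0 0 -35 0 0 0; 1 0 0 -35 0 0 0"}}

```text
time_s: 14.5
position: [0.5695, 0.0925, 0.1863]
tool_rot: [[0.112, 0.994, -0.004], [0.994, -0.112, 0.0], [-0.0, -0.004, -1.0]]
ft_force: [1.3, 0.3, 0.8]
grip_width: -0.0
```

Call:
{"name": "arm_command", "arguments": {"rows": "1 -35 0 -30 0 0 0; 1 -35 0 -10 0 0 0; 1 -35 0 0 0 0 0; 1 0 0 0 0 0 0; 1 0 0 0 0 0 0"}}

```text
time_s: 14.92
position: [0.5587, -0.0099, 0.2236]
tool_rot: [[0.114, 0.993, -0.0], [0.993, -0.114, 0.0], [0.0, -0.0, -1.0]]
ft_force: [-0.5, 0.2, 0.4]
grip_width: -0.0005
```

```bash
python3 - <<'E'
from rig import readout, eyes
from h import *
s=readout.observe(); print(s['time_s'],s['position'],s['ft_force'])
c=eyes.camera_model('wrist'); im=eyes.get_image('wrist')[:,:,::-1].copy(); sc=eyes.get_image('scene')[:,:,::-1]
cv2.imwrite('pics/e.png',np.hstack([cv2.resize(im,(400,300)),cv2.resize(sc,(400,300))]))
s0=cv2.imread('pics/scene0.png')
for n,(x0,y0,x1,y1) in dict(jarA=(190,150,240,210),pot=(260,125,320,180),meter=(305,165,350,200),bottle=(310,330,345,380),dish=(428,288,475,325),jarB=(385,335,450,415)).items():
    print(n,np.abs(s0[y0:y1,x0:x1].astype(int)-sc[y0:y1,x0:x1]).mean().round(1))
E
```

```text
14.9167 [ 0.5587471  -0.00988629  0.22357842] [-0.51144935  0.18875379  0.3504512 ]
jarA 0.5
pot 13.2
meter 25.6
bottle 0.7
dish 0.9
jarB 0.4
```

View pics/e.png

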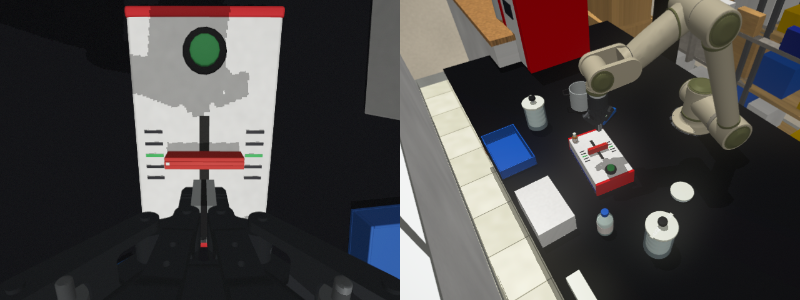

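The lever and button look right and the vial is still in its corner. The arm hides the pot and meter in this view, which explains their picture differences. I'll take one last lever number, then hand in.

```bash
python3 - <<'E'
from rig import readout, eyes, env
from h import *
c=eyes.camera_model('wrist'); im=eyes.get_image('wrist')[:,:,::-1].copy()
h,s,v=[a.astype(int) for a in cv2.split(cv2.cvtColor(im,cv2.COLOR_BGR2HSV))]
O=np.array([.5586,-.0120]);ex=np.array([.9931,-.1173]);ey=np.array([.1173,.9931])
r=((h<8)|(h>172))&(s>130)&(v>150); r[:200]=0; r[300:]=0
st,ce,mm=max(blobs(r,100),key=lambda b:b[0][4]); P=plane(c,np.c_[np.nonzero(mm)[::-1]],.102)[:,:2]-O
y=np.percentile(P@ey,[1,99]); q=y.mean()+.075; print(st,y,'q',q)
if .057<q<.063: env.close_job(); print('closed',readout.observe()['ft_force'])
E
```

```text
[263, 255, 128, 19, 2191] [-0.02073185 -0.00794794] q 0.06066010655842829
the job is handed in; nothing more can be done
the job is handed in; nothing more can be done
```

The lever is in the third click and the start button has been pressed and released. I handed the job in at about 15 s of the 64 s; no verdict was reported.

- **Lever:** I pushed the bar from its -y side with the fingers shut and felt three force peaks. The second and third contacts were 15 mm apart, as expected. I stopped about 2 mm past the third crest and backed off. Wrist pictures put the lever at 0.0599 m after the push and 0.0607 m at the end, so it is resting in the third click.
- **Button:** I pressed until it bottomed out, about 5.5 mm of travel with 5 N rising to 15 N, then lifted clear. I did not measure that it came back up. I am relying on its spring and on the final wrist picture showing nothing out of place.
- **Bystanders:** Both jars, the bottle and the dish look unchanged in the scene picture, and the vial still stands in its corner. The pot and meter areas did differ, because the arm was in front of them, so I could not confirm those two. The tool never went near them.
- **Contact at hand-in:** The gripper was well clear above the console, with wrist force at noise level (about 0.5 N).

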